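# Move glaze test pieces to the kiln setter in the same order

## Task

The four clay test pieces drying in a row on the wooden ware board are not marked, so their order is our only record of them: move them all to the tan kiln setter in the same order, counting from the end with the upright post on each (the piece nearest the board's post goes in the bay nearest the setter's post, and so on). Stand each one upright in the middle of its own bay, setting it down gently rather than dropping it, as the pieces chip easily. Leave the star-edged clay dish where it is.

Things in the scene. Friction and masses are not known exactly. Their poses are not given: they have to be found in the camera images.
- hex_mid (a point): Test piece, solid six-sided prism of grey-buff clay, 38 mm across flats (44 across corners), 60 mm tall; its x axis points at the middle of a flat, about 100 g, loose. The point lies on its upright middle axis, half-way up (30 mm above its base); z axis up.
- square_mid (a point): Test piece, square tube of grey-buff clay standing on end, 40 x 40 mm outside, walls 8 mm, open at the top, 60 mm tall; x and y axes square to its faces, about 100 g, loose. The point lies on its upright middle axis, half-way up (30 mm above its base); z axis up.
- tee_mid (a point): Test piece, upside-down T tile of grey-buff clay: an upright plate 12 mm thick (along its x axis), 44 mm wide (along y), on a foot 36 (x) by 44 (y) mm and 8 mm thick; 60 mm tall in all, grip the plate above the foot, about 100 g, loose. The point lies on its upright middle axis, half-way up (30 mm above its base); z axis up.
- round_mid (a point): Test piece, round tube of grey-buff clay standing on end, 42 mm outside, 24 mm hole, 60 mm tall, about 100 g, loose. The point lies on its upright middle axis, half-way up (30 mm above its base); z axis up.
- pad_hex: Fixed white plaster pad, 56 x 56 x 10 mm, on which the six-sided prism stands at the start (all four pads look alike). They lie in one row at 75 mm spacing on a wooden ware board 380 x 100 x 16 mm. Origin at the centre of the pad's underside, 16 mm above the table; the pad's top is 26 mm above the table. Its +y axis points along the row towards the board's end that carries an upright wooden post (26 mm thick, 40 mm tall, 172 mm from the board's middle).
- pad_square: Fixed white plaster pad, 56 x 56 x 10 mm, on which the square tube stands at the start (all four pads look alike). They lie in one row at 75 mm spacing on a wooden ware board 380 x 100 x 16 mm. Origin at the centre of the pad's underside, 16 mm above the table; the pad's top is 26 mm above the table. Its +y axis points along the row towards the board's end that carries an upright wooden post (26 mm thick, 40 mm tall, 172 mm from the board's middle).
- pad_tee: Fixed white plaster pad, 56 x 56 x 10 mm, on which the T tile stands at the start (all four pads look alike). They lie in one row at 75 mm spacing on a wooden ware board 380 x 100 x 16 mm. Origin at the centre of the pad's underside, 16 mm above the table; the pad's top is 26 mm above the table. Its +y axis points along the row towards the board's end that carries an upright wooden post (26 mm thick, 40 mm tall, 172 mm from the board's middle).
- pad_round: Fixed white plaster pad, 56 x 56 x 10 mm, on which the round tube stands at the start (all four pads look alike). They lie in one row at 75 mm spacing on a wooden ware board 380 x 100 x 16 mm. Origin at the centre of the pad's underside, 16 mm above the table; the pad's top is 26 mm above the table. Its +y axis points along the row towards the board's end that carries an upright wooden post (26 mm thick, 40 mm tall, 172 mm from the board's middle).
- setter: Fixed kiln setter: a tan slab 380 mm long (along y), 90 mm wide (x) and 15 mm thick, top 15 mm above the table, lying in any direction. Five ribs across it (8 mm thick, 12 mm tall) bound four bays, each 67 mm clear between ribs and open at both sides; bay centres at x = 0, y = +112.5, +37.5, -37.5 and -112.5 mm. An upright round post (26 mm thick, 40 mm tall) of brick-red clay stands at its +y end, at y = +172 mm. Origin at the centre of the underside; z up.
- dish: Bystander: shallow unfired clay dish with a zigzag star-shaped rim, 96 mm across, 26 mm tall, loose on the table. Origin at the centre of its underside.
Mind the look-alikes: they are no part of the job. Leave any green or red look-alike of the part that bears round_mid alone. What is shaped like the part that bears square_mid but red is not meant.

How it is judged:
By the outcome, as a careful person would: the job done as asked, in the order asked, and still so for the second after the job is handed in, with the robot touching nothing.
It also fails if it takes over 125 s, if anything falls off the work surface, if the arm or the gripper's body presses on something with over 40 N, if the wrist force passes 120 N, or if a joint passes its speed limit or range.

## Robot

A 6-joint arm with a two-finger parallel gripper is mounted at the origin on the work surface. World frame = base frame: x ahead of the robot, y to its left, z up, the work surface at z = 0. Lengths are in m, angles in rad, forces in N, time in s.
With the tool pointing down it reaches from about 0.325 to 0.925 m from the base axis. Payload 3.1 kg.
Tool frame: the origin (TCP) lies between the finger pads; the fingertips stand 22 mm ahead of it and the grasp point (between the pads) lies 3 mm ahead of it (manip.tcp_to_tips is the distance from the TCP to the fingertips, in m); z points along the fingers, y is the line along which they close (so a half turn about z gives the same grasp; the last joint's range is limited). The gripper opens to 85 mm and grips with 20 to 120 N. Pads are 22 mm wide; open, the fingers measure 114 mm over their backs; the gripper's body (76 mm by 85 mm) begins 54 mm behind the grasp point. The pads swing forward as they close: fully open they stand 13 mm farther back than shut.
Start: joints at [-1.235, 0.217, 1.613, -0, 1.311, -0.112], TCP at [0.271, -0.563, 0.253] pointing down, gripper open.
Joint ranges: [-2.75, 2.75], [-0.78, 2.1], [0.31, 2.55], [-1.13, 4.27], [0.13, 2.63], [-2.58, 2.58]. Speed limits (rad/s): [2.79, 2.79, 3.14, 3.14, 3.14, 3.14].

## Interface

Orientations are given as a unit quaternion [x, y, z, w].
In Python, from station import sensors, viewer, manip gives the robot as it stands.
- The arm moves only by the tool step_arm, never from a script. Its argument "motion" is a list that holds one entry, the list of rows, each a list of 7 numbers: the shift along the world's x, y, z as a fraction of full scale, then the turn, a rotation vector about the world's x, y, z as a fraction of full scale, then the closure, from -1 (fully open) to 1 (shut). A call has 1 to 5 rows; each row is the pose to reach, as a shift and turn from the pose commanded when the call began, turning the shorter way round; what a row does not reach only later rows make up. Full scale, the value 1, is 100 mm for a shift and pi rad for a turn. A row lasts 1/10 s, in which the tool goes at most 50 mm and 8.59 degrees, less where a joint would pass 70% of its speed; a pose out of reach is approached as far as the arm can. A call with a number of a shift or a turn outside -1 to 1 is refused whole. A call with a gripper value outside its range is refused whole. The fingers move at their own pace and stop on an object; the grip force is fixed at half the most. Time passes only in rows, so rows that repeat a pose let the fingers close. It gives the time, the measured TCP pose, the force, the opening and the grip force at its end, in the units of the state.
- sensors.sense(): the state, without advancing time (a new reading comes with each control period).
- viewer.camera(name): name is "side" or "top"; returns a dict with "frame" (400x640x3 uint8, blue, green, red), "intrinsics" (3x3 intrinsics, pixels), "dist" ([k1, k2, p1, p2, k3] as OpenCV has them; the pictures are not rectified), "camera_from_world" (4x4, takes a point from world to camera coordinates). Camera axes: x right, y up, looking along -z (the intrinsics and any distortion apply to the point x, -y, -z); pixel columns grow to the right and rows downward; lengths in m; the calibration is good to about 2 mm. A picture is of the moment at which its call begins. There is no depth.
- manip.job_done(): hands the job in; it is judged then, once.
The state is a dict: "time_s": time; "qpos": joint angles; "joint_vel": joint speeds; "joint_torque": joint torques, N m; "ee_pos": TCP position; "eef_rot": TCP orientation; "ft_force": force on the tool from outside, world axes, zero at the start; "wrist_torque": the same for the moment, N m; "opening": opening from 0.0 (shut) to 1.0 (fully open); "finger_force": force on a finger pad.
Only numpy, scipy, OpenCV 4.12 (cv2) and the standard library are available. Lean on these libraries where they do the work, as an engineer would, in place of code of your own. Each camera call takes 0.05 s, during which the arm holds its last target. There are 200 camera calls.

## Working session

There is one attempt and no reset: what is moved stays moved. The work goes in short steps, Python scripts to look and compute and a tool call to move; the robot and the scene stay as the last step left them, time stands still between calls to the robot, and variables do not carry over. Pictures are saved under pics/ and viewed, at most 14 in all, crops included, and the job is handed in when it is done.

Besides the shell and the picture viewer there is one more tool, called after "Request:" as name(argument=value, ...) on one line, values as JSON. step_arm: Moves the arm, as the interface text tells. Shift numbers are shares of 100 mm and turn numbers shares of pi rad, none past 1 either way. Its arguments: {"type":"object","properties":{"motion":{"type":"array"}},"required":["motion"]}

```bash
ls; mkdir -p pics; python3 - <<'E'
from station import sensors, viewer, manip
import cv2,pickle
for n in("top","side"):
    c=viewer.camera(n);cv2.imwrite(f"pics/{n}0.png",c["frame"]);pickle.dump(c,open(n+"0.pkl","wb"))
    print(c["intrinsics"],c["dist"],c["camera_from_world"])
print(sensors.sense(),manip.tcp_to_tips)
E
```

```text
pics
[[423.26345834   0.         322.80203759]
 [  0.         423.26345834 200.59514413]
 [  0.           0.           1.        ]] [-0.06630183  0.          0.          0.          0.        ] [[-2.77188224e-02 -9.99602986e-01 -5.05341969e-03  7.60416012e-03]
 [ 9.77367252e-01 -2.81621842e-02  2.09666752e-01 -5.61019902e-01]
 [-2.09725826e-01  8.72668542e-04  9.77759846e-01 -9.00177102e-01]
 [ 0.00000000e+00  0.00000000e+00  0.00000000e+00  1.00000000e+00]]
[[489.83933698   0.         327.15326197]
 [  0.         489.83933698 198.34719566]
 [  0.           0.           1.        ]] [-0.05206683  0.          0.          0.          0.        ] [[-0.84868162 -0.52889477 -0.00313609  0.4646272 ]
 [ 0.34602006 -0.55969987  0.75299812 -0.25786232]
 [-0.40001203  0.63797051  0.6580152  -0.82157406]
 [ 0.          0.          0.          1.        ]]
{'time_s': 0.1, 'qpos': array([-1.23519777e+00,  2.17720265e-01,  1.61477639e+00, -1.89033039e-05,
        1.31131247e+00, -1.12202111e-01]), 'joint_vel': array([ 0.00143966, -0.00285447, -0.00207395, -0.00173489,  0.00033857,
       -0.00058611]), 'joint_torque': array([-4.64745317e-04, -3.98074114e+01, -3.04969704e+01, -1.32667301e-04,
        4.24664759e-03,  1.51757894e-05]), 'ee_pos': array([ 0.27040033, -0.56271305,  0.25207161]), 'eef_rot': array([ 9.75037721e-01,  2.22036516e-01, -1.32605992e-04, -1.10030836e-03]), 'ft_force': array([-0.49887363,  0.70551642, -0.93473894]), 'wrist_torque': array([-0.00306209,  0.06658767, -0.03492849]), 'finger_force': 0.0, 'opening': 0.9984122790466052} 0.022
```

View pics/top0.png

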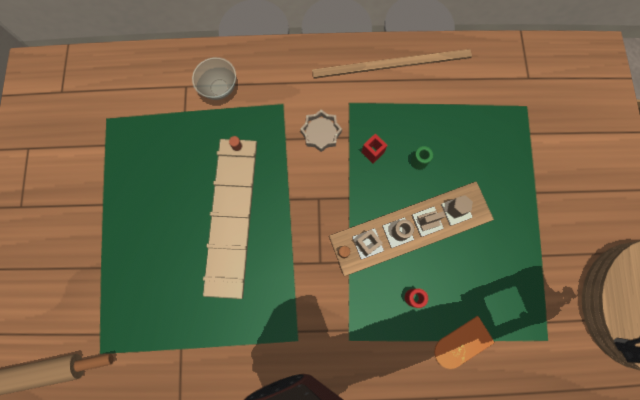

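View pics/side0.png

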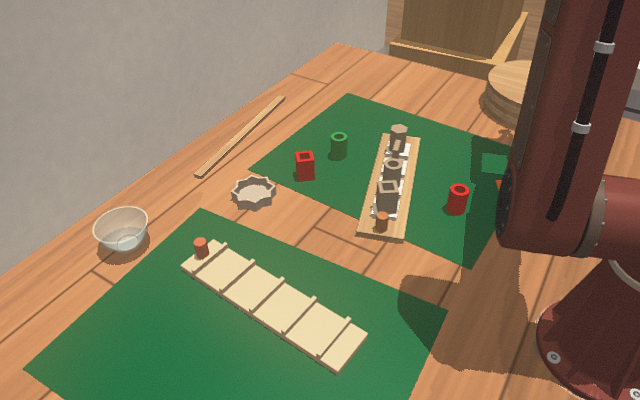

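The top view shows the board with its post at (344,252). From the post the pieces run square (368,243), round (402,231), tee (430,220), hex (460,206). The setter's post is at (235,143), and the dish is at (321,130). Next I'll enlarge crops to read features.

```bash
python3 - <<'E'
import cv2,pickle
f=pickle.load(open("top0.pkl","rb"))["frame"]
cv2.imwrite("pics/b.png",cv2.resize(f[178:278,326:498],None,fx=4.5,fy=4.5,interpolation=cv2.INTER_CUBIC))
cv2.imwrite("pics/s.png",cv2.resize(f[130:304,195:265],None,fx=3.4,fy=3.4,interpolation=cv2.INTER_CUBIC))
E
```

```text
(no output)
```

View pics/b.png

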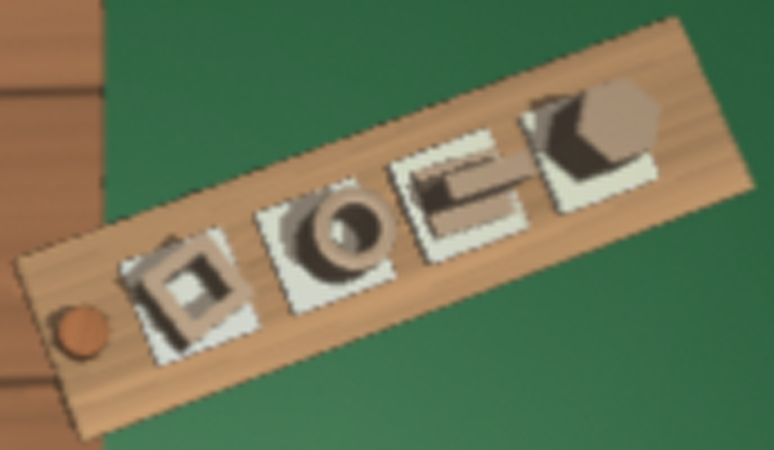

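View pics/s.png

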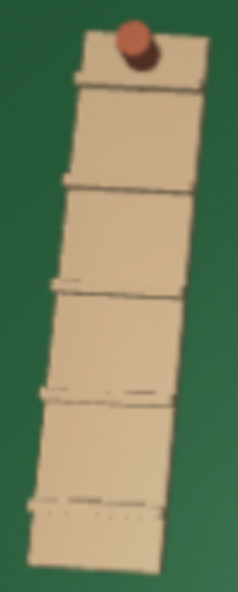

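The enlarged crops give the board corners, piece-top outlines and setter corners. I'll compute poses from them and check with an overlay.

```bash
cat > h.py <<'E'
import cv2,pickle,numpy as np
F=np.diag([1.,-1,-1])
class Cam:
    def __init__(s,c):
        s.K,s.d,T=c["intrinsics"],np.array(c["dist"],float),c["camera_from_world"]; s.f=c["frame"]
        s.R=F@T[:3,:3]; s.t=F@T[:3,3]
    def proj(s,P): return cv2.projectPoints(np.array(P,float).reshape(-1,3),cv2.Rodrigues(s.R)[0],s.t,s.K,s.d)[0][:,0]
    def back(s,uv,z):
        n=cv2.undistortPoints(np.array(uv,float).reshape(-1,1,2),s.K,s.d)[:,0]
        D=np.c_[n,np.ones(len(n))]@s.R; o=-s.R.T@s.t
        return o+D*((z-o[2])/D[:,2])[:,None]
def load(n): return Cam(pickle.load(open(n+".pkl","rb")))
def rot(a): return np.array([[np.cos(a),-np.sin(a)],[np.sin(a),np.cos(a)]])
def poly(xy,a,shape,z):
    return np.c_[np.array(shape)@rot(a).T+xy,np.full(len(shape),z)]
def rect(w,h): return np.array([[w,h],[-w,h],[-w,-h],[w,-h]])/2
def ngon(n,r,a0=0): return r*np.c_[np.cos(a0+np.arange(n)*2*np.pi/n),np.sin(a0+np.arange(n)*2*np.pi/n)]
def draw(cam,polys,box,s):
    x0,y0,x1,y1=box
    im=cv2.resize(cam.f[y0:y1,x0:x1],None,fx=s,fy=s,interpolation=cv2.INTER_CUBIC)
    for p,c in polys:
        q=(cam.proj(p)-[x0,y0]+.5)*s-.5
        cv2.polylines(im,[np.round(q*16).astype(int)],True,c,1,cv2.LINE_AA,4)
    return im
E
python3 - <<'E'
from h import *
c=load("top0")
b=lambda L,s,o:(np.array(L)+.5)/s-.5+o
B=c.back(b([(15,260),(680,16),(755,187),(82,440)],4.5,[326,178]),.016)[:,:2]
S=c.back(b([(85,31),(210,38),(160,573),(28,565)],3.4,[195,130]),.015)[:,:2]
print(B,S)
for n,Q,e in(("board",B,(0,3)),("setter",S,(0,1))):
    m=Q.mean(0); p=Q[list(e)].mean(0)-m; a=np.arctan2(p[1],p[0])
    print(n,m,"yaxis dir",np.degrees(a),"halflen",np.hypot(*p))
P=c.back(b([(193,291),(352,229),(491,181),(618,119)],4.5,[326,178]),.086)
print(P)
m=B.mean(0);p=B[[0,3]].mean(0)-m;p/=np.hypot(*p);print((P[:,:2]-m)@p,(P[:,:2]-m)@[p[1],-p[0]])
t=c.back(b([(445,185),(525,152),(135,275),(205,235),(248,310)],4.5,[326,178]),.086)[:,:2]
for i,j in((0,1),(2,3),(3,4)): d=t[j]-t[i];print(np.degrees(np.arctan2(d[1],d[0])))
E
```

```text
[[ 0.48696861 -0.0203083 ]
 [ 0.60757889 -0.38095968]
 [ 0.51365974 -0.4114397 ]
 [ 0.39383488 -0.05157932]] [[0.73393539 0.2419316 ]
 [0.72549198 0.15070393]
 [0.34860035 0.18269097]
 [0.35570695 0.27215346]]
board [ 0.50051053 -0.21607175] yaxis dir 108.45388024933601 halflen 0.18989244421148643
setter [0.54093367 0.21186999] yaxis dir -4.709550950019326 halflen 0.18941955292033344
[[ 0.46045734 -0.10432112  0.086     ]
 [ 0.48816019 -0.18278233  0.086     ]
 [ 0.50963664 -0.25234527  0.086     ]
 [ 0.53857179 -0.31787079  0.086     ]]
[ 0.11868276  0.03548703 -0.03729708 -0.10861237] [-0.00261993 -0.0011778  -0.00282523  0.00388051]
-69.56928440557417
-62.04614005797921
-152.95479722870593
```

```bash
cat > ov.py <<'E'
from h import *
def model(P):
    r=np.radians; L=[]
    for z,c in((.086,(0,255,255)),(.026,(255,255,0))):
        L+=[(poly(P['sq'][:2],r(P['sq'][2]),rect(.04,.04),z),c),(poly(P['ro'][:2],0,ngon(40,.021),z),c),
        (poly(P['hx'][:2],r(P['hx'][2]),ngon(6,.022,np.pi/6),z),c),
        (poly(P['te'][:2],r(P['te'][2]),rect(.012,.044) if z>.05 else rect(.036,.044),z if z>.05 else .034),c)]
    return L
E
python3 - <<'E'
from ov import *
P=dict(sq=(.4595,-.1043,27.5),ro=(.488,-.1828,0),te=(.5096,-.2523,20.4),hx=(.5386,-.3179,30))
L=model(P)
a=draw(load("top0"),L,(345,190,480,262),5.9);cv2.imwrite("pics/o1.png",a)
a=draw(load("side0"),L,(355,118,425,232),5.2);cv2.imwrite("pics/o2.png",a)
E
```

```text
(no output)
```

View pics/o1.png

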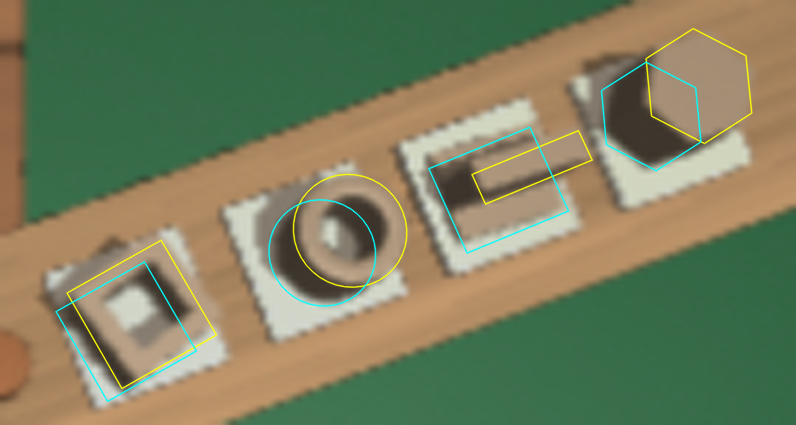

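View pics/o2.png

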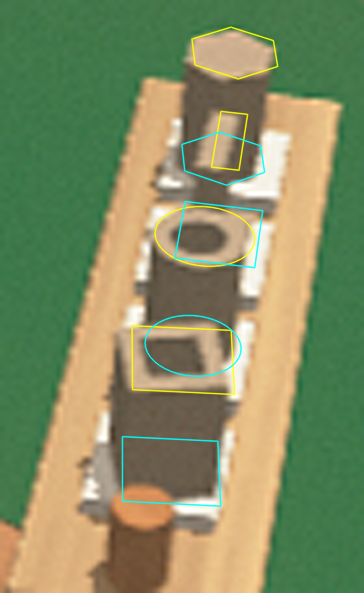

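The overlays show round and hex close, while square and tee are about 3 mm off in the side view. I'll refine by maximising the image gradient along the top outlines in both views.

```bash
cat > fit.py <<'E'
from ov import *
from scipy.optimize import differential_evolution
from scipy.ndimage import map_coordinates
def grad(f):
    g=cv2.GaussianBlur(f,(0,0),.8).astype(float)
    return np.sqrt(sum(cv2.Scharr(g,-1,*d)**2 for d in((1,0),(0,1))).sum(2))
def dense(p,n=12): return np.concatenate([p[i]+(p[(i+1)%len(p)]-p[i])*np.linspace(0,1,n,0)[:,None] for i in range(len(p))])
SH=dict(sq=[rect(.04,.04),rect(.024,.024)],ro=[ngon(40,.021),ngon(40,.012)],te=[rect(.012,.044)],hx=[ngon(6,.022,np.pi/6)])
def fit(k,p0,cams,z,rng=(.006,.006,14)):
    G=[(c,grad(c.f)) for c in cams]
    def cost(p):
        s=0
        for c,g in G:
            for sh in SH[k]:
                q=c.proj(dense(poly(p[:2],np.radians(p[2]),sh,z)))
                s-=np.sqrt(map_coordinates(g,[q[:,1],q[:,0]],order=1)).mean()/len(SH[k])
        return s
    r=differential_evolution(cost,[(a-b,a+b) for a,b in zip(p0,rng)],seed=1,popsize=20,maxiter=60)
    return r.x,-r.fun
E
python3 - <<'E'
from fit import *
P=dict(sq=(.4595,-.1043,27.5),ro=(.488,-.1828,0),te=(.5096,-.2523,20.4),hx=(.5386,-.3179,30))
T,S=load("top0"),load("side0")
Q={}
for k in P:
    for n,cs in(("T",[T]),("S",[S]),("TS",[T,S])):
        x,f=fit(k,P[k],cs,.086);print(k,n,x.round(4),round(f,1))
    Q[k]=x
pickle.dump(Q,open("Q.pkl","wb"))
L=model(Q)
a=draw(T,L,(345,190,480,262),5.9);b=draw(S,L,(355,118,425,232),4.9)
im=np.zeros((600,800,3),np.uint8)
a=cv2.resize(a,None,fx=.66,fy=.66);b=cv2.resize(b,None,fx=.78,fy=.78)
im[:a.shape[0],:a.shape[1]]=a;im[-b.shape[0]:,-b.shape[1]:]=b;cv2.imwrite("pics/o3.png",im)
E
```

```text
sq T [ 0.4567 -0.1006 37.4413] 34.0
sq S [ 0.4635 -0.1041 34.4691] 38.5
sq TS [ 0.4634 -0.1054 34.0658] 67.9
ro T [ 0.482  -0.1768 -4.1946] 34.6
ro S [ 0.4894 -0.1807 -8.3291] 37.0
ro TS [ 0.489  -0.1831 -0.8104] 66.5
te T [ 0.5046 -0.2583 10.5398] 28.8
te S [ 0.5141 -0.2493 16.9554] 39.4
te TS [ 0.5145 -0.2504 16.6616] 67.4
hx T [ 0.5361 -0.3186 20.5926] 26.8
hx S [ 0.5394 -0.3148 16.151 ] 42.5
hx TS [ 0.539  -0.3166 18.2693] 65.5
```

View pics/o3.png

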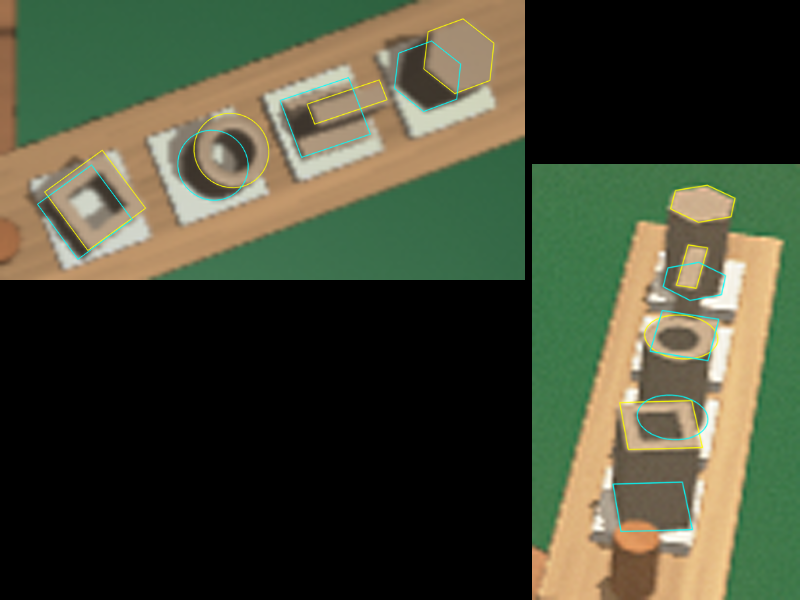

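The refined outlines sit tightly in the side view and within about 2 mm in the top view. Yaws are square 34°, tee 16.7° and hex 18.3°. Next I'll refine the setter in both views and work out the first move.

```bash
cat > d.py <<'E'
import sys,numpy as np
from station import sensors
from scipy.spatial.transform import Rotation as R
def delta(x,y,z,psi):
    s=sensors.sense();r=R.from_quat(s["eef_rot"]);ty=r.as_matrix()[:,1]
    p=np.degrees(np.arctan2(ty[1],ty[0]));d=(psi-p+180)%360-180
    tgt=R.from_euler('z',psi-(-90),degrees=True)*R.from_quat([1,0,0,0])
    rv=(tgt*r.inv()).as_rotvec()/np.pi
    print("pos",s["ee_pos"].round(4),"psi",p.round(2),"t",round(s["time_s"],2),"shift",((np.array([x,y,z])-s["ee_pos"])*10).round(3),"turn",rv.round(4),"F",s["ft_force"].round(1),"open",round(s["opening"],3),"q6",s["qpos"][5].round(2))
if __name__=="__main__": delta(*map(float,sys.argv[1:5]))
E
python3 - <<'E'
from fit import *
import fit
T,S=load("top0"),load("side0")
SH['se']=[rect(.38,.09)]   # x = long axis (post direction)
for n,cs in(("T",[T]),("S",[S]),("TS",[T,S])): print(n,fit.fit('se',(.541,.212,-4.7),cs,.015,(.008,.008,3)))
SH['bo']=[rect(.38,.10)]
for n,cs in(("T",[T]),("S",[S])): print(n,fit.fit('bo',(.5005,-.216,-71.5),cs,.016,(.008,.008,3)))
E
python3 d.py .539 -.3165 .16 18.3
```

```text
T (array([ 0.54157544,  0.21244292, -4.64345681]), np.float64(40.25114101905684))
S (array([ 0.5421251 ,  0.21496899, -4.52357386]), np.float64(41.65466141777687))
TS (array([ 0.54205998,  0.21422552, -4.56394871]), np.float64(79.95968182566561))
T (array([  0.50080239,  -0.21650143, -71.42832111]), np.float64(32.47535796003417))
S (array([  0.50174749,  -0.21267507, -71.33755285]), np.float64(40.15838503496932))
pos [ 0.2704 -0.5627  0.2521] psi -64.34 t 0.1 shift [ 2.686  2.462 -0.921] turn [-4.000e-04 -7.000e-04  4.591e-01] F [-0.5  0.7 -0.9] open 0.998 q6 -0.11
```

Request:
step_arm(motion=[[[0.2,0.2,-0.06,0,0,0.03,-1],[0.4,0.4,-0.12,0,0,0.06,-1],[0.6,0.6,-0.2,0,0,0.1,-1],[0.8,0.75,-0.25,0,0,0.13,-1],[0.9,0.85,-0.3,0,0,0.16,-1]]])

```text
time_s: 0.6
ee_pos: [0.3618, -0.4766, 0.2222]
eef_rot: [0.888, 0.46, 0.0, -0.001]
ft_force: [-0.6, 0.3, 1.2]
opening: 1.0
finger_force: 0.0
```

Request:
step_arm(motion=[[[0.2,0.2,-0.06,0,0,0.03,-1],[0.4,0.4,-0.12,0,0,0.06,-1],[0.6,0.6,-0.2,0,0,0.1,-1],[0.8,0.75,-0.25,0,0,0.13,-1],[0.9,0.85,-0.3,0,0,0.16,-1]]])

```text
time_s: 1.1
ee_pos: [0.4517, -0.3916, 0.1923]
eef_rot: [0.746, 0.666, 0.0, -0.001]
ft_force: [-0.3, -0.1, 0.5]
opening: 1.001
finger_force: 0.0
```

Request:
step_arm(motion=[[[0.2,0.2,-0.06,0,0,0.03,-1],[0.4,0.4,-0.12,0,0,0.06,-1],[0.6,0.6,-0.2,0,0,0.1,-1],[0.87,0.76,-0.3,0,0,0.139,-1],[0.87,0.76,-0.3,0,0,0.139,-1]]])

```text
time_s: 1.6
ee_pos: [0.539, -0.3143, 0.1611]
eef_rot: [0.584, 0.812, 0.001, -0.001]
ft_force: [-0.9, 0.9, -0.6]
opening: 1.0
finger_force: 0.0
```

```bash
python3 d.py .538 -.3167 .064 18.3
```

```text
pos [ 0.539  -0.3143  0.1611] psi 18.55 t 1.6 shift [-0.01  -0.024 -0.971] turn [-0.0009 -0.0005 -0.0014] F [-0.9  0.9 -0.6] open 1.0 q6 -0.97
```

Request:
step_arm(motion=[[[-0.01,-0.02,-0.2,0,0,0,-1],[-0.01,-0.02,-0.45,0,0,0,-1],[-0.01,-0.02,-0.7,0,0,0,-1],[-0.01,-0.02,-0.9,0,0,0,-1],[-0.01,-0.02,-0.97,0,0,0,-1]]])

```text
time_s: 2.1
ee_pos: [0.5341, -0.3185, 0.0633]
eef_rot: [0.586, 0.81, -0.0, -0.003]
ft_force: [-0.2, -0.2, -0.2]
opening: 1.003
finger_force: 0.0
```

```bash
cat > look.py <<'E'
import sys
from fit import *
from station import viewer
n=sys.argv[1]
def shot(c): 
    r=viewer.camera(c);pickle.dump(r,open(c+"_"+n+".pkl","wb"));return Cam(r)
if __name__=="__main__":
    s=shot("side");t=shot("top")
    a=cv2.resize(s.f[100:310,170:480],None,fx=1.45,fy=1.45*1,interpolation=cv2.INTER_CUBIC)
    b=cv2.resize(t.f[125:305,190:500],None,fx=1.45,fy=1.45,interpolation=cv2.INTER_CUBIC)
    cv2.imwrite(f"pics/{n}.png",np.vstack([a,b]))
E
python3 look.py g1
```

```text
(no output)
```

View pics/g1.png

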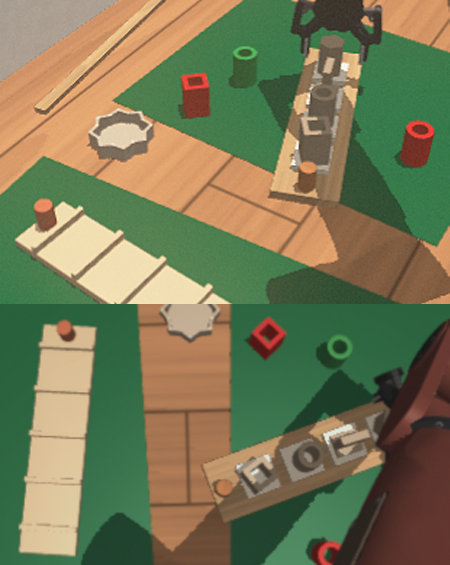

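The open fingers straddle the hex (side view, about (335,45) in the crop), with nothing touched. I'll check the settled pose before closing.

```bash
python3 d.py .538 -.3167 .064 18.3
```

```text
pos [ 0.5352 -0.319   0.0648] psi 18.21 t 2.2 shift [ 0.028  0.023 -0.008] turn [-0.0006 -0.0009  0.0005] F [ 0.   1.  -0.4] open 0.998 q6 -0.97
```

Request:
step_arm(motion=[[[0.01,0.02,-0.02,0,0,0,-0.5],[0.01,0.02,-0.02,0,0,0,0],[0.01,0.02,-0.02,0,0,0,1],[0.01,0.02,-0.02,0,0,0,1],[0.01,0.02,-0.02,0,0,0,1]]])

```text
time_s: 2.7
ee_pos: [0.5387, -0.318, 0.0658]
eef_rot: [0.586, 0.81, -0.0, 0.001]
ft_force: [-0.5, 0.3, 3.5]
opening: 0.436
finger_force: 60.2
```

Request:
step_arm(motion=[[[0,0,0,0,0,0,1],[0,0,0,0,0,0,1],[0,0,0,0,0,0,1],[0,0,0,0,0,0,1],[0,0,0,0,0,0,1]]])

```text
time_s: 3.2
ee_pos: [0.5386, -0.3181, 0.0658]
eef_rot: [0.586, 0.81, -0.0, 0.001]
ft_force: [-0.4, 0.4, 6.3]
opening: 0.438
finger_force: 60.3
```

Request:
step_arm(motion=[[[0,0,0.1,0,0,0,1],[0,0,0.3,0,0,0,1],[0,0,0.55,0,0,0,1],[0,0,0.8,0,0,0,1],[0,0,1,0,0,0,1]]])

```text
time_s: 3.7
ee_pos: [0.5373, -0.3171, 0.1653]
eef_rot: [0.586, 0.81, -0.0, -0.0]
ft_force: [0.4, -0.4, -0.9]
opening: 0.437
finger_force: 59.9
```

Request:
step_arm(motion=[[[-0.03,0.15,0,0,0,0.01,1],[-0.06,0.3,0,0,0,0.02,1],[-0.1,0.5,0,0,0,0.035,1],[-0.14,0.7,0,0,0,0.05,1],[-0.18,0.9,0,0,0,0.062,1]]])

```text
time_s: 4.2
ee_pos: [0.5179, -0.2245, 0.1623]
eef_rot: [0.503, 0.864, 0.0, -0.002]
ft_force: [0.4, -0.0, -1.3]
opening: 0.434
finger_force: 60.0
```

Request:
step_arm(motion=[[[-0.03,0.18,0,0,0,0.012,1],[-0.07,0.36,0,0,0,0.024,1],[-0.1,0.54,0,0,0,0.036,1],[-0.14,0.72,0,0,0,0.05,1],[-0.18,0.9,0,0,0,0.062,1]]])

```text
time_s: 4.7
ee_pos: [0.5014, -0.136, 0.1644]
eef_rot: [0.416, 0.909, 0.0, 0.0]
ft_force: [-0.2, -0.1, -1.2]
opening: 0.435
finger_force: 60.0
```

Request:
step_arm(motion=[[[-0.03,0.18,0,0,0,0.012,1],[-0.07,0.36,0,0,0,0.024,1],[-0.1,0.54,0,0,0,0.036,1],[-0.14,0.72,0,0,0,0.05,1],[-0.18,0.9,0,0,0,0.062,1]]])

```text
time_s: 5.2
ee_pos: [0.4833, -0.046, 0.1645]
eef_rot: [0.326, 0.945, 0.0, 0.0]
ft_force: [0.3, 0.6, -1.1]
opening: 0.434
finger_force: 60.0
```

Request:
step_arm(motion=[[[-0.03,0.18,0,0,0,0.012,1],[-0.07,0.36,0,0,0,0.024,1],[-0.1,0.54,0,0,0,0.036,1],[-0.14,0.72,0,0,0,0.05,1],[-0.18,0.9,0,0,0,0.062,1]]])

```text
time_s: 5.7
ee_pos: [0.4652, 0.0439, 0.1645]
eef_rot: [0.233, 0.973, 0.0, 0.0]
ft_force: [0.1, 0.2, -1.0]
opening: 0.441
finger_force: 60.0
```

Request:
step_arm(motion=[[[-0.03,0.18,0,0,0,0.012,1],[-0.07,0.36,0,0,0,0.024,1],[-0.1,0.54,0,0,0,0.036,1],[-0.14,0.72,0,0,0,0.05,1],[-0.18,0.9,0,0,0,0.062,1]]])

```text
time_s: 6.2
ee_pos: [0.4471, 0.1338, 0.1645]
eef_rot: [0.137, 0.991, 0.0, 0.0]
ft_force: [-0.1, -0.2, -1.1]
opening: 0.441
finger_force: 60.0
```

Request:
step_arm(motion=[[[-0.03,0.18,0,0,0,0.012,1],[-0.07,0.36,0,0,0,0.024,1],[-0.1,0.54,0,0,0,0.036,1],[-0.16,0.8,0,0,0,0.055,1],[-0.18,0.9,0,0,0,0.062,1]]])

```text
time_s: 6.7
ee_pos: [0.4287, 0.2246, 0.1645]
eef_rot: [0.039, 0.999, 0.0, 0.0]
ft_force: [0.2, 0.5, -1.6]
opening: 0.438
finger_force: 60.1
```

Request:
step_arm(motion=[[[0,0,0,0,0,0,1],[0,0,0,0,0,0,1]]])

```text
time_s: 6.9
ee_pos: [0.4295, 0.2224, 0.1643]
eef_rot: [0.041, 0.999, -0.0, 0.0]
ft_force: [-0.4, 0.4, -2.4]
opening: 0.439
finger_force: 60.1
```

```bash
python3 d.py .43 .2227 .053 85.4
```

```text
pos [0.4295 0.2224 0.1643] psi 85.27 t 6.9 shift [ 0.005  0.003 -1.113] turn [0.0002 0.0001 0.0007] F [-0.4  0.4 -2.4] open 0.439 q6 -1.15
```

Request:
step_arm(motion=[[[0,0,-0.2,0,0,0,1],[0,0,-0.45,0,0,0,1],[0,0,-0.7,0,0,0,1],[0,0,-0.9,0,0,0,1],[0,0,-0.99,0,0,0,1]]])

```text
time_s: 7.4
ee_pos: [0.4283, 0.221, 0.0632]
eef_rot: [0.042, 0.999, -0.001, -0.002]
ft_force: [0.2, -0.9, -1.0]
opening: 0.44
finger_force: 60.1
```

Request:
step_arm(motion=[[[0,0,-0.04,0,0,0,1],[0,0,-0.07,0,0,0,1],[0,0,-0.08,0,0,0,1],[0,0,-0.08,0,0,0,1],[0,0,-0.08,0,0,0,1]]])

```text
time_s: 7.9
ee_pos: [0.4303, 0.2229, 0.0581]
eef_rot: [0.042, 0.999, 0.0, 0.001]
ft_force: [-0.4, -0.6, -1.7]
opening: 0.437
finger_force: 60.1
```

Request:
step_arm(motion=[[[0,0,-0.01,0,0,0,1],[0,0,-0.01,0,0,0,1],[0,0,-0.01,0,0,0,1]]])

```text
time_s: 8.2
ee_pos: [0.4297, 0.2227, 0.0564]
eef_rot: [0.041, 0.999, 0.0, 0.0]
ft_force: [-0.4, -0.9, -1.6]
opening: 0.435
finger_force: 60.1
```

```bash
sed -i 's/100:310,170:480/150:400,160:470/' look.py; python3 look.py p1; python3 d.py .43 .2227 .053 85.4
```

```text
pos [0.4296 0.2226 0.0563] psi 85.24 t 8.3 shift [ 0.004  0.001 -0.033] turn [ 0.     -0.      0.0009] F [-0.4 -0.2 -2.8] open 0.437 q6 -1.15
```

View pics/p1.png

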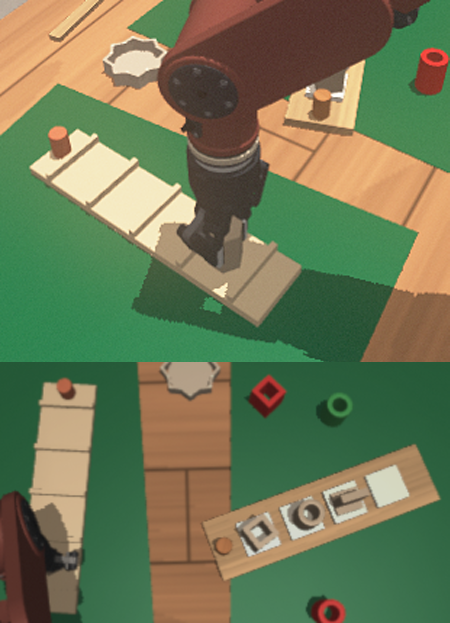

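The hex hangs in the last bay (side view, crop about (230,255)), clear of both ribs. I'll lower it to contact in small steps.

Request:
step_arm(motion=[[[0,0,-0.005,0,0,0,1],[0,0,-0.01,0,0,0,1],[0,0,-0.01,0,0,0,1]]])

```text
time_s: 8.6
ee_pos: [0.4295, 0.2226, 0.0552]
eef_rot: [0.042, 0.999, -0.0, -0.0]
ft_force: [-0.3, -0.6, -1.1]
opening: 0.443
finger_force: 60.1
```

Request:
step_arm(motion=[[[0,0,-0.005,0,0,0,1],[0,0,-0.005,0,0,0,1],[0,0,-0.005,0,0,0,1]]])

```text
time_s: 8.9
ee_pos: [0.4297, 0.2226, 0.0548]
eef_rot: [0.042, 0.999, 0.0, 0.0]
ft_force: [-0.1, 0.7, -1.6]
opening: 0.439
finger_force: 60.3
```

Request:
step_arm(motion=[[[0,0,-0.005,0,0,0,1],[0,0,-0.005,0,0,0,1],[0,0,-0.005,0,0,0,1]]])

```text
time_s: 9.2
ee_pos: [0.4297, 0.2227, 0.0548]
eef_rot: [0.042, 0.999, -0.0, -0.0]
ft_force: [-1.9, -0.9, 5.3]
opening: 0.44
finger_force: 60.6
```

Request:
step_arm(motion=[[[0,0,0,0,0,0,0.1],[0,0,0,0,0,0,-0.3],[0,0,0,0,0,0,-1],[0,0,0,0,0,0,-1],[0,0,0,0,0,0,-1]]])

```text
time_s: 9.7
ee_pos: [0.4296, 0.2226, 0.0541]
eef_rot: [0.042, 0.999, -0.0, -0.0]
ft_force: [0.0, -0.5, -0.7]
opening: 0.998
finger_force: 0.0
```

Request:
step_arm(motion=[[[0,0,0.15,0,0,0,-1],[0,0,0.35,0,0,0,-1],[0,0,0.6,0,0,0,-1],[0,0,0.8,0,0,0,-1],[0,0,1,0,0,0,-1]]])

```text
time_s: 10.2
ee_pos: [0.4296, 0.2226, 0.1552]
eef_rot: [0.042, 0.999, 0.0, 0.0]
ft_force: [-0.1, 0.1, -0.4]
opening: 0.999
finger_force: 0.0
```

Request:
step_arm(motion=[[[0.03,-0.2,0.02,0,0,-0.015,-1],[0.08,-0.45,0.05,0,0,-0.035,-1],[0.12,-0.7,0.07,0,0,-0.055,-1],[0.17,-0.95,0.1,0,0,-0.076,-1]]])

```text
time_s: 10.6
ee_pos: [0.4465, 0.1268, 0.1643]
eef_rot: [0.161, 0.987, -0.0, -0.0]
ft_force: [0.2, -0.4, -0.5]
opening: 1.0
finger_force: 0.0
```

Request:
step_arm(motion=[[[0.04,-0.25,0,0,0,-0.02,-1],[0.08,-0.5,0,0,0,-0.04,-1],[0.12,-0.7,0,0,0,-0.055,-1],[0.17,-0.95,0,0,0,-0.076,-1]]])

```text
time_s: 11.0
ee_pos: [0.4636, 0.0319, 0.1642]
eef_rot: [0.278, 0.961, 0.0, -0.0]
ft_force: [1.0, 0.6, 0.1]
opening: 1.001
finger_force: 0.0
```

Request:
step_arm(motion=[[[0.04,-0.25,0,0,0,-0.02,-1],[0.08,-0.5,0,0,0,-0.04,-1],[0.12,-0.7,0,0,0,-0.055,-1],[0.17,-0.95,0,0,0,-0.076,-1]]])

```text
time_s: 11.4
ee_pos: [0.4805, -0.0631, 0.1641]
eef_rot: [0.39, 0.921, 0.0, -0.0]
ft_force: [0.6, -0.6, 0.4]
opening: 0.999
finger_force: 0.0
```

Request:
step_arm(motion=[[[0.04,-0.25,0,0,0,-0.02,-1],[0.08,-0.5,0,0,0,-0.04,-1],[0.12,-0.7,0,0,0,-0.055,-1],[0.17,-0.95,0,0,0,-0.076,-1]]])

```text
time_s: 11.8
ee_pos: [0.4975, -0.158, 0.164]
eef_rot: [0.497, 0.868, 0.0, -0.0]
ft_force: [0.3, -0.9, 0.4]
opening: 1.004
finger_force: 0.0
```

Request:
step_arm(motion=[[[0.04,-0.25,0,0,0,-0.02,-1],[0.08,-0.5,0,0,0,-0.04,-1],[0.12,-0.75,0,0,0,-0.06,-1],[0.16,-0.94,0,0,0,-0.077,-1],[0.16,-0.94,0,0,0,-0.077,-1]]])

```text
time_s: 12.3
ee_pos: [0.5142, -0.2537, 0.1645]
eef_rot: [0.598, 0.801, -0.0, 0.001]
ft_force: [-0.5, -0.4, -0.5]
opening: 1.0
finger_force: 0.0
```

Request:
step_arm(motion=[[[0,0,0,0,0,0,-1],[0,0,0,0,0,0,-1]]])

```text
time_s: 12.5
ee_pos: [0.5133, -0.2503, 0.1639]
eef_rot: [0.597, 0.802, 0.0, -0.001]
ft_force: [-0.5, -0.4, -1.4]
opening: 0.999
finger_force: 0.0
```

```bash
python3 d.py .514 -.251 .0655 16.7
```

```text
pos [ 0.5133 -0.2503  0.1639] psi 16.71 t 12.5 shift [ 0.007 -0.007 -0.984] turn [-0.0003 -0.0003 -0.0001] F [-0.5 -0.4 -1.4] open 0.999 q6 -0.87
```

Request:
step_arm(motion=[[[0,0,-0.2,0,0,0,-1],[0,0,-0.45,0,0,0,-1],[0,0,-0.7,0,0,0,-1],[0.01,0,-0.9,0,0,0,-1],[0.01,0,-0.98,0,0,0,-1]]])

```text
time_s: 13.0
ee_pos: [0.513, -0.2491, 0.0638]
eef_rot: [0.597, 0.803, -0.0, -0.002]
ft_force: [-0.3, 0.6, -0.1]
opening: 0.998
finger_force: 0.0
```

Request:
step_arm(motion=[[[0,0,0,0,0,0,-0.5],[0,0,0,0,0,0,0],[0,0,0,0,0,0,0.4],[0,0,0,0,0,0,0.6],[0,0,0,0,0,0,0.7]]])

```text
time_s: 13.5
ee_pos: [0.5152, -0.2518, 0.0673]
eef_rot: [0.597, 0.802, 0.0, 0.001]
ft_force: [-1.4, -0.0, -1.0]
opening: 0.158
finger_force: 0.0
```

Request:
step_arm(motion=[[[0,0,0,0,0,0,0.8],[0,0,0,0,0,0,0.9],[0,0,0,0,0,0,1],[0,0,0,0,0,0,1],[0,0,0,0,0,0,1]]])

```text
time_s: 14.0
ee_pos: [0.5154, -0.2519, 0.0673]
eef_rot: [0.597, 0.802, 0.0, 0.001]
ft_force: [-0.3, 0.5, 5.9]
opening: 0.136
finger_force: 58.9
```

Request:
step_arm(motion=[[[0,0,0.1,0,0,0,1],[0,0,0.3,0,0,0,1],[0,0,0.55,0,0,0,1],[0,0,0.8,0,0,0,1],[0,0,1,0,0,0,1]]])

```text
time_s: 14.5
ee_pos: [0.5144, -0.2512, 0.1674]
eef_rot: [0.597, 0.802, -0.0, -0.0]
ft_force: [0.2, -0.3, -0.4]
opening: 0.135
finger_force: 58.4
```

Request:
step_arm(motion=[[[0,0.15,0,0,0,0.01,1],[0,0.3,0,0,0,0.025,1],[-0.01,0.5,0,0,0,0.04,1],[-0.01,0.7,0,0,0,0.055,1],[-0.02,0.93,0,0,0,0.076,1]]])

```text
time_s: 15.0
ee_pos: [0.5107, -0.1556, 0.1637]
eef_rot: [0.495, 0.869, -0.0, -0.003]
ft_force: [0.3, -0.2, -1.0]
opening: 0.128
finger_force: 58.4
```

Request:
step_arm(motion=[[[0,0.18,0,0,0,0.015,1],[0,0.36,0,0,0,0.03,1],[-0.01,0.55,0,0,0,0.045,1],[-0.01,0.74,0,0,0,0.06,1],[-0.02,0.93,0,0,0,0.076,1]]])

```text
time_s: 15.5
ee_pos: [0.5083, -0.0627, 0.1636]
eef_rot: [0.388, 0.922, -0.0, -0.003]
ft_force: [0.2, 0.3, -1.0]
opening: 0.13
finger_force: 58.4
```

Request:
step_arm(motion=[[[0,0.18,0,0,0,0.015,1],[0,0.36,0,0,0,0.03,1],[-0.01,0.55,0,0,0,0.045,1],[-0.01,0.74,0,0,0,0.06,1],[-0.02,0.93,0,0,0,0.076,1]]])

```text
time_s: 16.0
ee_pos: [0.5059, 0.0298, 0.1636]
eef_rot: [0.276, 0.961, -0.0, -0.003]
ft_force: [-0.1, 1.0, -1.0]
opening: 0.131
finger_force: 58.4
```

Request:
step_arm(motion=[[[0,0.18,0,0,0,0.015,1],[0,0.36,0,0,0,0.03,1],[-0.01,0.55,0,0,0,0.045,1],[-0.01,0.74,0,0,0,0.06,1],[-0.02,0.93,0,0,0,0.076,1]]])

```text
time_s: 16.5
ee_pos: [0.5038, 0.1224, 0.1636]
eef_rot: [0.159, 0.987, -0.0, -0.003]
ft_force: [-0.0, -0.2, -1.7]
opening: 0.136
finger_force: 58.4
```

Request:
step_arm(motion=[[[0,0.2,0,0,0,0.015,1],[0,0.4,0,0,0,0.03,1],[-0.01,0.6,0,0,0,0.05,1],[-0.01,0.8,0,0,0,0.067,1],[-0.02,0.94,0,0,0,0.077,1]]])

```text
time_s: 17.0
ee_pos: [0.5019, 0.2162, 0.1638]
eef_rot: [0.039, 0.999, -0.0, -0.002]
ft_force: [-0.0, 0.5, 0.3]
opening: 0.13
finger_force: 58.4
```

Request:
step_arm(motion=[[[0,0,0,0,0,0,1],[0,0,0,0,0,0,1]]])

```text
time_s: 17.2
ee_pos: [0.5035, 0.2146, 0.1652]
eef_rot: [0.041, 0.999, -0.001, -0.001]
ft_force: [1.6, -0.0, -0.6]
opening: 0.128
finger_force: 58.5
```

```bash
python3 d.py .5046 .2167 .0563 85.4
```

```text
pos [0.5035 0.2146 0.1652] psi 85.3 t 17.2 shift [ 0.011  0.021 -1.089] turn [ 0.0004 -0.0007  0.0005] F [ 1.6 -0.  -0.6] open 0.128 q6 -1.21
```

Request:
step_arm(motion=[[[0.01,0.02,-0.2,0,0,0,1],[0.01,0.02,-0.45,0,0,0,1],[0.01,0.02,-0.7,0,0,0,1],[0.01,0.02,-0.88,0,0,0,1],[0.01,0.02,-0.97,0,0,0,1]]])

```text
time_s: 17.7
ee_pos: [0.504, 0.2151, 0.067]
eef_rot: [0.042, 0.999, -0.001, -0.002]
ft_force: [-0.1, 0.2, -0.8]
opening: 0.134
finger_force: 58.5
```

Request:
step_arm(motion=[[[0,0,-0.04,0,0,0,1],[0,0,-0.07,0,0,0,1],[0,0,-0.08,0,0,0,1],[0,0,-0.08,0,0,0,1],[0,0,-0.08,0,0,0,1]]])

```text
time_s: 18.2
ee_pos: [0.5062, 0.2168, 0.0621]
eef_rot: [0.042, 0.999, 0.0, 0.001]
ft_force: [0.4, -0.3, -0.2]
opening: 0.135
finger_force: 58.5
```

```bash
python3 d.py .5046 .2167 .0563 85.4
```

```text
pos [0.5062 0.2168 0.0621] psi 85.24 t 18.2 shift [-0.016 -0.001 -0.058] turn [-0.0001  0.0005  0.0009] F [ 0.4 -0.3 -0.2] open 0.135 q6 -1.21
```

Request:
step_arm(motion=[[[-0.01,0,-0.02,0,0,0,1],[-0.01,0,-0.03,0,0,0,1],[-0.01,0,-0.03,0,0,0,1],[-0.01,0,-0.03,0,0,0,1],[-0.01,0,-0.03,0,0,0,1]]])

```text
time_s: 18.7
ee_pos: [0.5047, 0.2166, 0.0583]
eef_rot: [0.042, 0.999, -0.0, 0.0]
ft_force: [0.5, 0.2, -1.0]
opening: 0.133
finger_force: 58.5
```

Request:
step_arm(motion=[[[0,0,-0.005,0,0,0,1],[0,0,-0.01,0,0,0,1],[0,0,-0.01,0,0,0,1]]])

```text
time_s: 19.0
ee_pos: [0.5046, 0.2166, 0.0572]
eef_rot: [0.042, 0.999, -0.0, -0.0]
ft_force: [-0.7, 0.0, -2.1]
opening: 0.131
finger_force: 58.5
```

Request:
step_arm(motion=[[[0,0,-0.005,0,0,0,1],[0,0,-0.005,0,0,0,1],[0,0,-0.005,0,0,0,1]]])

```text
time_s: 19.3
ee_pos: [0.5046, 0.2166, 0.0568]
eef_rot: [0.042, 0.999, -0.0, -0.0]
ft_force: [0.2, 0.0, -1.1]
opening: 0.133
finger_force: 58.5
```

Request:
step_arm(motion=[[[0,0,-0.005,0,0,0,1],[0,0,-0.005,0,0,0,1],[0,0,-0.005,0,0,0,1]]])

```text
time_s: 19.6
ee_pos: [0.5047, 0.2166, 0.0563]
eef_rot: [0.042, 0.999, 0.0, 0.0]
ft_force: [0.4, 0.5, -0.1]
opening: 0.136
finger_force: 58.7
```

Request:
step_arm(motion=[[[0,0,-0.005,0,0,0,1],[0,0,-0.005,0,0,0,1],[0,0,-0.005,0,0,0,1]]])

```text
time_s: 19.9
ee_pos: [0.5047, 0.2167, 0.0563]
eef_rot: [0.042, 0.999, -0.0, -0.0]
ft_force: [-2.0, -0.8, 5.8]
opening: 0.135
finger_force: 59.2
```

```bash
python3 d.py .4888 -.1825 .0655 18.3
```

```text
pos [0.5047 0.2167 0.0563] psi 85.24 t 19.9 shift [-0.159 -3.992  0.092] turn [ 0.     -0.     -0.3719] F [-2.  -0.8  5.8] open 0.135 q6 -1.21
```

Request:
step_arm(motion=[[[0,0,0,0,0,0,0.5],[0,0,0,0,0,0,0],[0,0,0,0,0,0,-1],[0,0,0,0,0,0,-1],[0,0,0,0,0,0,-1]]])

```text
time_s: 20.4
ee_pos: [0.5046, 0.2166, 0.0556]
eef_rot: [0.042, 0.999, -0.0, -0.0]
ft_force: [-0.1, -0.5, -0.2]
opening: 0.915
finger_force: 0.0
```

Request:
step_arm(motion=[[[0,0,0.15,0,0,0,-1],[0,0,0.35,0,0,0,-1],[0,0,0.6,0,0,0,-1],[0,0,0.8,0,0,0,-1],[0,0,1,0,0,0,-1]]])

```text
time_s: 20.9
ee_pos: [0.5051, 0.2167, 0.1581]
eef_rot: [0.042, 0.999, 0.0, 0.001]
ft_force: [0.1, 0.4, 0.5]
opening: 0.996
finger_force: 0.0
```

Request:
step_arm(motion=[[[0,-0.2,0.02,0,0,-0.018,-1],[-0.01,-0.4,0.04,0,0,-0.036,-1],[-0.02,-0.6,0.06,0,0,-0.055,-1],[-0.03,-0.8,0.08,0,0,-0.075,-1],[-0.04,-1,0.09,0,0,-0.093,-1]]])

```text
time_s: 21.4
ee_pos: [0.501, 0.1159, 0.1663]
eef_rot: [0.188, 0.982, 0.0, 0.001]
ft_force: [-0.9, 0.2, 0.2]
opening: 0.997
finger_force: 0.0
```

Request:
step_arm(motion=[[[0,-0.2,0,0,0,-0.018,-1],[-0.01,-0.4,0,0,0,-0.036,-1],[-0.02,-0.6,0,0,0,-0.055,-1],[-0.03,-0.8,0,0,0,-0.075,-1],[-0.04,-1,0,0,0,-0.093,-1]]])

```text
time_s: 21.9
ee_pos: [0.4969, 0.0158, 0.1661]
eef_rot: [0.329, 0.944, 0.0, 0.001]
ft_force: [-0.1, 0.3, 0.5]
opening: 0.999
finger_force: 0.0
```

Request:
step_arm(motion=[[[0,-0.2,0,0,0,-0.018,-1],[-0.01,-0.4,0,0,0,-0.036,-1],[-0.02,-0.6,0,0,0,-0.055,-1],[-0.03,-0.8,0,0,0,-0.075,-1],[-0.04,-1,0,0,0,-0.093,-1]]])

```text
time_s: 22.4
ee_pos: [0.4929, -0.0843, 0.1661]
eef_rot: [0.463, 0.887, 0.0, 0.001]
ft_force: [0.1, -0.5, 0.4]
opening: 0.998
finger_force: 0.0
```

Request:
step_arm(motion=[[[0,-0.2,0,0,0,-0.018,-1],[-0.01,-0.4,0,0,0,-0.036,-1],[-0.02,-0.6,0,0,0,-0.055,-1],[-0.03,-0.8,0,0,0,-0.075,-1],[-0.04,-0.99,0,0,0,-0.093,-1]]])

```text
time_s: 22.9
ee_pos: [0.4889, -0.1834, 0.1661]
eef_rot: [0.587, 0.81, 0.0, 0.001]
ft_force: [-0.2, 1.0, 0.5]
opening: 1.004
finger_force: 0.0
```

Request:
step_arm(motion=[[[0,0,0,0,0,0,-1],[0,0,0,0,0,0,-1],[0,0,0,0,0,0,-1]]])

```text
time_s: 23.2
ee_pos: [0.4886, -0.1817, 0.1652]
eef_rot: [0.585, 0.811, 0.0, -0.0]
ft_force: [0.4, 0.6, -0.2]
opening: 1.003
finger_force: 0.0
```

```bash
python3 d.py .4888 -.1825 .0655 18.3; python3 look.py p2
```

```text
pos [ 0.4886 -0.1817  0.1652] psi 18.34 t 23.2 shift [ 0.002 -0.008 -0.997] turn [-0.0001  0.0001 -0.0002] F [ 0.4  0.6 -0.2] open 1.003 q6 -0.81
```

View pics/p2.png

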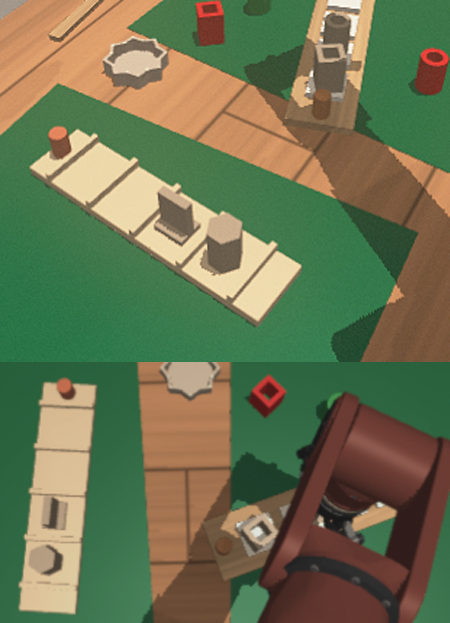

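Hex and tee both stand upright in the 4th and 3rd bays from the post (side crop (224,240) and (175,215)). I'll check their centring numerically while grasping the round tube.

Request:
step_arm(motion=[[[0,-0.01,-0.2,0,0,0,-1],[0,-0.01,-0.45,0,0,0,-1],[0,-0.01,-0.7,0,0,0,-1],[0,-0.01,-0.9,0,0,0,-1],[0,-0.01,-0.99,0,0,0,-1]]])

```text
time_s: 23.8
ee_pos: [0.4871, -0.1819, 0.0636]
eef_rot: [0.585, 0.811, -0.0, -0.002]
ft_force: [-0.3, 0.2, -0.2]
opening: 1.001
finger_force: 0.0
```

Request:
step_arm(motion=[[[0,0,0,0,0,0,-0.6],[0,0,0,0,0,0,-0.2],[0,0,0,0,0,0,0.1],[0,0,0,0,0,0,0.5],[0,0,0,0,0,0,1]]])

```text
time_s: 24.3
ee_pos: [0.4901, -0.1841, 0.0676]
eef_rot: [0.586, 0.81, 0.0, 0.002]
ft_force: [0.1, 0.2, 6.3]
opening: 0.479
finger_force: 60.9
```

Request:
step_arm(motion=[[[0,0,0,0,0,0,1],[0,0,0,0,0,0,1],[0,0,0,0,0,0,1]]])

```text
time_s: 24.6
ee_pos: [0.4901, -0.1842, 0.0676]
eef_rot: [0.586, 0.81, 0.0, 0.002]
ft_force: [-0.2, 0.8, 6.0]
opening: 0.484
finger_force: 61.0
```

```bash
python3 - <<'E'
from fit import *
S,T=load("side_p2"),load("top_p2")
for n,cs,c in(("S",[S],(.54212,.21497)),("T",[T],(.54158,.21244))):
  u=np.array([np.cos(np.radians(-4.57)),np.sin(np.radians(-4.57))])
  for k,p,b in(('hx',(.43,.2235,25),-.1125),('te',(.5046,.2175,85.4),-.0375)):
    x,f=fit(k,p,cs,.075); d=x[:2]-c; print(n,k,x.round(4),"along",(d@u-b).round(4),"across",(d@[-u[1],u[0]]).round(4))
E
python3 d.py .5794 .2107 .0655 85.4
```

```text
S hx [ 0.4323  0.2248 26.0122] along 0.0023 across 0.001
S te [ 0.5045  0.2181 99.0687] along -0.0003 across 0.0002
T hx [ 0.4308  0.2232 21.5229] along 0.0012 across 0.0019
T te [ 0.4998  0.2115 71.4213] along -0.0041 across -0.0043
pos [ 0.4901 -0.1842  0.0676] psi 18.27 t 24.6 shift [ 0.893  3.949 -0.021] turn [-1.000e-04  1.200e-03  3.729e-01] F [-0.2  0.8  6. ] open 0.484 q6 -0.81
```

Request:
step_arm(motion=[[[0,0,0.1,0,0,0,1],[0,0,0.3,0,0,0,1],[0,0,0.55,0,0,0,1],[0,0,0.8,0,0,0,1],[0,0,1,0,0,0,1]]])

```text
time_s: 25.1
ee_pos: [0.4885, -0.1833, 0.1673]
eef_rot: [0.586, 0.81, 0.0, 0.0]
ft_force: [0.2, -0.3, -0.1]
opening: 0.482
finger_force: 60.7
```

Request:
step_arm(motion=[[[0.03,0.15,0,0,0,0.014,1],[0.08,0.35,0,0,0,0.033,1],[0.13,0.55,0,0,0,0.052,1],[0.18,0.78,0,0,0,0.073,1],[0.23,0.98,0,0,0,0.093,1]]])

```text
time_s: 25.6
ee_pos: [0.5103, -0.0829, 0.164]
eef_rot: [0.46, 0.888, 0.0, -0.002]
ft_force: [0.7, 0.2, -1.4]
opening: 0.481
finger_force: 60.7
```

Request:
step_arm(motion=[[[0.04,0.19,0,0,0,0.018,1],[0.09,0.39,0,0,0,0.037,1],[0.14,0.59,0,0,0,0.056,1],[0.18,0.78,0,0,0,0.073,1],[0.23,0.98,0,0,0,0.093,1]]])

```text
time_s: 26.1
ee_pos: [0.5331, 0.0146, 0.1639]
eef_rot: [0.325, 0.946, -0.0, -0.002]
ft_force: [0.3, 0.1, -1.2]
opening: 0.481
finger_force: 60.7
```

Request:
step_arm(motion=[[[0.04,0.19,0,0,0,0.018,1],[0.09,0.39,0,0,0,0.037,1],[0.14,0.59,0,0,0,0.056,1],[0.18,0.78,0,0,0,0.073,1],[0.23,0.98,0,0,0,0.093,1]]])

```text
time_s: 26.6
ee_pos: [0.5559, 0.1124, 0.1639]
eef_rot: [0.184, 0.983, -0.0, -0.002]
ft_force: [-0.8, 0.4, -0.5]
opening: 0.484
finger_force: 60.7
```

Request:
step_arm(motion=[[[0.04,0.19,0,0,0,0.018,1],[0.09,0.39,0,0,0,0.037,1],[0.14,0.59,0,0,0,0.056,1],[0.18,0.82,0,0,0,0.075,1],[0.22,0.99,0,0,0,0.094,1]]])

```text
time_s: 27.1
ee_pos: [0.5778, 0.2117, 0.1637]
eef_rot: [0.037, 0.999, -0.0, -0.002]
ft_force: [0.4, 0.4, -0.9]
opening: 0.481
finger_force: 60.7
```

Request:
step_arm(motion=[[[0,0,0,0,0,0,1],[0,0,0,0,0,0,1],[0,0,0,0,0,0,1],[0,0,0,0,0,0,1]]])

```text
time_s: 27.5
ee_pos: [0.5791, 0.2089, 0.1653]
eef_rot: [0.04, 0.999, -0.0, -0.0]
ft_force: [0.5, 0.3, -0.2]
opening: 0.484
finger_force: 60.8
```

```bash
python3 d.py .5794 .2107 .0566 85.4
```

```text
pos [0.5791 0.2089 0.1653] psi 85.36 t 27.5 shift [ 0.003  0.018 -1.087] turn [ 0.0001 -0.0003  0.0002] F [ 0.5  0.3 -0.2] open 0.484 q6 -1.26
```

Request:
step_arm(motion=[[[0,0.02,-0.2,0,0,0,1],[0,0.02,-0.45,0,0,0,1],[0,0.02,-0.7,0,0,0,1],[0,0.02,-0.88,0,0,0,1],[0,0.02,-0.97,0,0,0,1]]])

```text
time_s: 28.0
ee_pos: [0.5781, 0.2105, 0.0666]
eef_rot: [0.041, 0.999, -0.001, -0.002]
ft_force: [-0.9, -0.2, -1.5]
opening: 0.484
finger_force: 60.8
```

Request:
step_arm(motion=[[[0,0,-0.04,0,0,0,1],[0,0,-0.07,0,0,0,1],[0,0,-0.08,0,0,0,1],[0,0,-0.08,0,0,0,1],[0,0,-0.08,0,0,0,1]]])

```text
time_s: 28.5
ee_pos: [0.5803, 0.2118, 0.0617]
eef_rot: [0.04, 0.999, 0.0, 0.001]
ft_force: [0.2, -0.2, -1.4]
opening: 0.48
finger_force: 60.8
```

Request:
step_arm(motion=[[[0,0,-0.005,0,0,0,1],[0,0,-0.01,0,0,0,1],[0,0,-0.01,0,0,0,1],[0,0,-0.01,0,0,0,1],[0,0,-0.01,0,0,0,1]]])

```text
time_s: 29.0
ee_pos: [0.5796, 0.2116, 0.0598]
eef_rot: [0.04, 0.999, -0.0, -0.0]
ft_force: [-0.6, -0.0, -1.2]
opening: 0.484
finger_force: 60.8
```

Request:
step_arm(motion=[[[0,0,-0.01,0,0,0,1],[0,0,-0.02,0,0,0,1],[0,0,-0.02,0,0,0,1],[0,0,-0.02,0,0,0,1]]])

```text
time_s: 29.4
ee_pos: [0.5796, 0.2116, 0.0577]
eef_rot: [0.04, 0.999, -0.0, -0.0]
ft_force: [0.3, 0.4, 0.3]
opening: 0.483
finger_force: 60.8
```

Request:
step_arm(motion=[[[0,0,-0.005,0,0,0,1],[0,0,-0.005,0,0,0,1],[0,0,-0.005,0,0,0,1]]])

```text
time_s: 29.7
ee_pos: [0.5797, 0.2116, 0.0573]
eef_rot: [0.04, 0.999, 0.0, 0.0]
ft_force: [-0.6, -0.5, -1.4]
opening: 0.483
finger_force: 60.8
```

Request:
step_arm(motion=[[[0,0,-0.005,0,0,0,1],[0,0,-0.005,0,0,0,1],[0,0,-0.005,0,0,0,1]]])

```text
time_s: 30.0
ee_pos: [0.5796, 0.2116, 0.0568]
eef_rot: [0.04, 0.999, 0.0, -0.0]
ft_force: [0.3, 0.4, -1.1]
opening: 0.482
finger_force: 60.8
```

Request:
step_arm(motion=[[[0,0,-0.005,0,0,0,1],[0,0,-0.005,0,0,0,1],[0,0,-0.005,0,0,0,1]]])

```text
time_s: 30.3
ee_pos: [0.5797, 0.2116, 0.0567]
eef_rot: [0.04, 0.999, -0.0, 0.0]
ft_force: [-1.8, -0.8, 2.0]
opening: 0.484
finger_force: 61.0
```

```bash
python3 d.py .463 -.1055 .0655 34
```

```text
pos [0.5797 0.2116 0.0567] psi 85.42 t 30.3 shift [-1.167 -3.171  0.088] turn [ 0.      0.     -0.2857] F [-1.8 -0.8  2. ] open 0.484 q6 -1.25
```

Request:
step_arm(motion=[[[0,0,0,0,0,0,0],[0,0,0,0,0,0,-0.4],[0,0,0,0,0,0,-1],[0,0,0,0,0,0,-1],[0,0,0,0,0,0,-1]]])

```text
time_s: 30.8
ee_pos: [0.5797, 0.2116, 0.0562]
eef_rot: [0.04, 0.999, 0.0, 0.0]
ft_force: [0.1, 0.7, -0.0]
opening: 1.0
finger_force: 0.0
```

Request:
step_arm(motion=[[[0,0,0.15,0,0,0,-1],[0,0,0.35,0,0,0,-1],[0,0,0.6,0,0,0,-1],[0,0,0.8,0,0,0,-1],[0,0,1,0,0,0,-1]]])

```text
time_s: 31.3
ee_pos: [0.5801, 0.2118, 0.1588]
eef_rot: [0.04, 0.999, 0.0, 0.001]
ft_force: [0.3, -0.1, -0.2]
opening: 0.998
finger_force: 0.0
```

Request:
step_arm(motion=[[[-0.07,-0.2,0.02,0,0,-0.018,-1],[-0.15,-0.4,0.05,0,0,-0.036,-1],[-0.22,-0.6,0.07,0,0,-0.054,-1],[-0.29,-0.79,0.09,0,0,-0.071,-1]]])

```text
time_s: 31.7
ee_pos: [0.5507, 0.132, 0.1669]
eef_rot: [0.152, 0.988, 0.0, 0.001]
ft_force: [-0.8, -1.3, 1.0]
opening: 0.998
finger_force: 0.0
```

Request:
step_arm(motion=[[[-0.07,-0.2,0,0,0,-0.018,-1],[-0.15,-0.4,0,0,0,-0.036,-1],[-0.22,-0.6,0,0,0,-0.054,-1],[-0.29,-0.79,0,0,0,-0.071,-1]]])

```text
time_s: 32.1
ee_pos: [0.5217, 0.0528, 0.1667]
eef_rot: [0.261, 0.965, 0.0, 0.001]
ft_force: [0.6, 0.3, -1.1]
opening: 1.002
finger_force: 0.0
```

Request:
step_arm(motion=[[[-0.07,-0.2,0,0,0,-0.018,-1],[-0.15,-0.4,0,0,0,-0.036,-1],[-0.22,-0.6,0,0,0,-0.054,-1],[-0.29,-0.79,0,0,0,-0.072,-1]]])

```text
time_s: 32.5
ee_pos: [0.4927, -0.0263, 0.1666]
eef_rot: [0.368, 0.93, 0.0, 0.001]
ft_force: [0.0, 0.6, -0.5]
opening: 0.998
finger_force: 0.0
```

Request:
step_arm(motion=[[[-0.07,-0.2,0,0,0,-0.018,-1],[-0.15,-0.4,0,0,0,-0.036,-1],[-0.22,-0.6,0,0,0,-0.054,-1],[-0.29,-0.8,0,0,0,-0.072,-1]]])

```text
time_s: 32.9
ee_pos: [0.4637, -0.1063, 0.1666]
eef_rot: [0.471, 0.882, 0.0, 0.001]
ft_force: [0.7, -0.1, 0.7]
opening: 0.999
finger_force: 0.0
```

Request:
step_arm(motion=[[[0,0,0,0,0,0,-1],[0,0,0,0,0,0,-1],[0,0,0,0,0,0,-1]]])

```text
time_s: 33.2
ee_pos: [0.464, -0.1048, 0.1658]
eef_rot: [0.469, 0.883, 0.0, 0.0]
ft_force: [0.3, -0.5, -0.1]
opening: 1.0
finger_force: 0.0
```

```bash
python3 d.py .463 -.1055 .0655 34; python3 look.py p3; python3 - <<'E'
from fit import *
S=load("side_p3");c=(.54212,.21497)
u=np.array([np.cos(np.radians(-4.57)),np.sin(np.radians(-4.57))])
for k,p,b in(('hx',(.43,.2235,25),-.1125),('te',(.5046,.2175,85.4),-.0375),('ro',(.5795,.2125,0),.0375)):
    x,f=fit(k,p,[S],.075); d=x[:2]-c; print(k,x.round(4),"along",(d@u-b).round(4),"across",(d@[-u[1],u[0]]).round(4))
E
```

```text
pos [ 0.464  -0.1048  0.1658] psi 34.0 t 33.2 shift [-0.01  -0.007 -1.003] turn [-0.      0.0003  0.    ] F [ 0.3 -0.5 -0.1] open 1.0 q6 -0.96
hx [ 0.4323  0.2249 26.0555] along 0.0022 across 0.0011
te [ 0.5044  0.2183 99.1503] along -0.0003 across 0.0003
ro [0.5804 0.2149 3.355 ] along 0.0006 across 0.0029
```

View pics/p3.png

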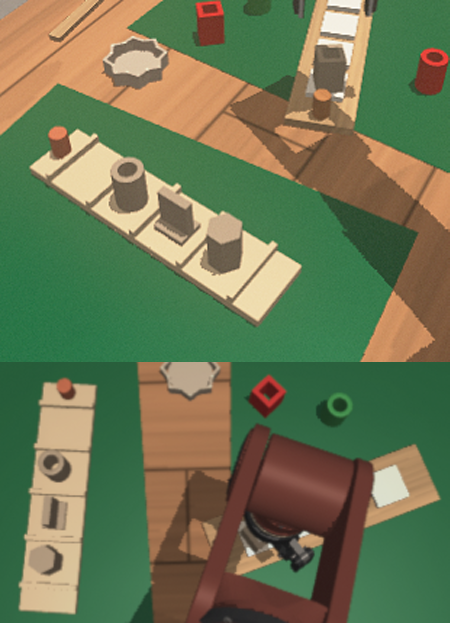

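Three pieces now stand in their bays within about 3 mm of centre, with the round tube in bay 2 (side crop (128,185)). The square tube is next.

Request:
step_arm(motion=[[[0,0,-0.2,0,0,0,-1],[0,-0.01,-0.45,0,0,0,-1],[-0.01,-0.01,-0.7,0,0,0,-1],[-0.01,-0.01,-0.9,0,0,0,-1],[-0.01,-0.01,-1,0,0,0,-1]]])

```text
time_s: 33.8
ee_pos: [0.4613, -0.1052, 0.0633]
eef_rot: [0.469, 0.883, -0.0, -0.002]
ft_force: [-0.4, 0.4, 0.0]
opening: 1.0
finger_force: 0.0
```

Request:
step_arm(motion=[[[0,0,0,0,0,0,-0.6],[0,0,0,0,0,0,-0.2],[0,0,0,0,0,0,0.1],[0,0,0,0,0,0,0.5],[0,0,0,0,0,0,1]]])

```text
time_s: 34.3
ee_pos: [0.4642, -0.1069, 0.0669]
eef_rot: [0.47, 0.883, 0.0, 0.002]
ft_force: [1.1, 1.1, 3.8]
opening: 0.46
finger_force: 60.7
```

Request:
step_arm(motion=[[[0,0,0,0,0,0,1],[0,0,0,0,0,0,1],[0,0,0,0,0,0,1]]])

```text
time_s: 34.6
ee_pos: [0.4642, -0.1069, 0.0669]
eef_rot: [0.47, 0.883, 0.0, 0.002]
ft_force: [0.8, 0.2, 5.9]
opening: 0.461
finger_force: 60.8
```

```bash
python3 d.py .6541 .2047 .0655 85.4
```

```text
pos [ 0.4642 -0.1069  0.0669] psi 33.94 t 34.6 shift [ 1.899  3.116 -0.014] turn [-1.000e-04  1.100e-03  2.859e-01] F [0.8 0.2 5.9] open 0.461 q6 -0.97
```

Request:
step_arm(motion=[[[0,0,0.1,0,0,0,1],[0,0,0.3,0,0,0,1],[0,0,0.55,0,0,0,1],[0,0,0.8,0,0,0,1],[0,0,1,0,0,0,1]]])

```text
time_s: 35.1
ee_pos: [0.4622, -0.1063, 0.1665]
eef_rot: [0.47, 0.883, -0.0, -0.0]
ft_force: [0.4, -0.5, -1.2]
opening: 0.464
finger_force: 60.3
```

Request:
step_arm(motion=[[[0.08,0.13,0,0,0,0.012,1],[0.18,0.29,0,0,0,0.027,1],[0.28,0.45,0,0,0,0.041,1],[0.38,0.61,0,0,0,0.057,1],[0.48,0.77,0,0,0,0.071,1]]])

```text
time_s: 35.6
ee_pos: [0.51, -0.0286, 0.165]
eef_rot: [0.368, 0.93, -0.0, -0.001]
ft_force: [0.3, -0.1, -1.7]
opening: 0.46
finger_force: 60.2
```

Request:
step_arm(motion=[[[0.1,0.15,0,0,0,0.014,1],[0.19,0.31,0,0,0,0.028,1],[0.29,0.46,0,0,0,0.042,1],[0.38,0.61,0,0,0,0.057,1],[0.48,0.77,0,0,0,0.071,1]]])

```text
time_s: 36.1
ee_pos: [0.5583, 0.0484, 0.165]
eef_rot: [0.262, 0.965, -0.0, -0.001]
ft_force: [0.6, 0.1, -1.4]
opening: 0.466
finger_force: 60.2
```

Request:
step_arm(motion=[[[0.1,0.15,0,0,0,0.014,1],[0.19,0.31,0,0,0,0.028,1],[0.29,0.46,0,0,0,0.042,1],[0.38,0.61,0,0,0,0.057,1],[0.48,0.77,0,0,0,0.072,1]]])

```text
time_s: 36.6
ee_pos: [0.6072, 0.1258, 0.1652]
eef_rot: [0.151, 0.989, -0.0, -0.0]
ft_force: [0.3, -0.1, -1.9]
opening: 0.466
finger_force: 60.2
```

Request:
step_arm(motion=[[[0.1,0.15,0,0,0,0.014,1],[0.19,0.31,0,0,0,0.028,1],[0.29,0.46,0,0,0,0.042,1],[0.4,0.64,0,0,0,0.06,1],[0.47,0.78,0,0,0,0.072,1]]])

```text
time_s: 37.1
ee_pos: [0.6545, 0.2042, 0.1651]
eef_rot: [0.038, 0.999, 0.0, 0.0]
ft_force: [0.2, 0.0, -2.2]
opening: 0.461
finger_force: 60.2
```

Request:
step_arm(motion=[[[0,0,0,0,0,0,1],[0,0,0,0,0,0,1],[0,0,0,0,0,0,1],[0,0,0,0,0,0,1]]])

```text
time_s: 37.5
ee_pos: [0.6533, 0.2018, 0.1652]
eef_rot: [0.04, 0.999, -0.0, -0.0]
ft_force: [-0.3, 0.2, -1.3]
opening: 0.46
finger_force: 60.3
```

```bash
python3 d.py .6541 .2037 .0559 85.4
```

```text
pos [0.6533 0.2018 0.1652] psi 85.36 t 37.5 shift [ 0.008  0.019 -1.093] turn [ 0.0001 -0.0002  0.0002] F [-0.3  0.2 -1.3] open 0.46 q6 -1.29
```

Request:
step_arm(motion=[[[0.01,0.02,-0.2,0,0,0,1],[0.01,0.02,-0.45,0,0,0,1],[0.01,0.02,-0.7,0,0,0,1],[0.01,0.02,-0.88,0,0,0,1],[0.01,0.02,-0.97,0,0,0,1]]])

```text
time_s: 38.0
ee_pos: [0.653, 0.2038, 0.0658]
eef_rot: [0.04, 0.999, -0.001, -0.002]
ft_force: [-0.2, 0.6, -1.5]
opening: 0.459
finger_force: 60.4
```

Request:
step_arm(motion=[[[0,0,-0.04,0,0,0,1],[0,0,-0.07,0,0,0,1],[0,0,-0.09,0,0,0,1],[0,0,-0.09,0,0,0,1],[0,0,-0.09,0,0,0,1]]])

```text
time_s: 38.5
ee_pos: [0.6552, 0.2048, 0.0602]
eef_rot: [0.04, 0.999, 0.0, 0.001]
ft_force: [0.1, 0.4, -1.8]
opening: 0.461
finger_force: 60.4
```

Request:
step_arm(motion=[[[0,0,0,0,0,0,1],[0,0,0,0,0,0,1],[0,0,0,0,0,0,1]]])

```text
time_s: 38.8
ee_pos: [0.6547, 0.2047, 0.0595]
eef_rot: [0.04, 0.999, 0.0, 0.0]
ft_force: [0.1, -0.2, -1.1]
opening: 0.462
finger_force: 60.4
```

```bash
python3 d.py .6541 .2037 .0559 85.4
```

```text
pos [0.6547 0.2047 0.0595] psi 85.42 t 38.8 shift [-0.006 -0.01  -0.036] turn [-0.      0.0001 -0.0001] F [ 0.1 -0.2 -1.1] open 0.462 q6 -1.29
```

Request:
step_arm(motion=[[[-0.01,-0.01,-0.01,0,0,0,1],[-0.01,-0.01,-0.02,0,0,0,1],[-0.01,-0.01,-0.025,0,0,0,1],[-0.01,-0.01,-0.025,0,0,0,1],[-0.01,-0.01,-0.025,0,0,0,1]]])

```text
time_s: 39.3
ee_pos: [0.6536, 0.2036, 0.0567]
eef_rot: [0.04, 0.999, -0.0, -0.0]
ft_force: [-0.6, 0.2, -1.9]
opening: 0.461
finger_force: 60.4
```

Request:
step_arm(motion=[[[0,0,-0.005,0,0,0,1],[0,0,-0.005,0,0,0,1],[0,0,-0.005,0,0,0,1]]])

```text
time_s: 39.6
ee_pos: [0.6537, 0.2036, 0.0563]
eef_rot: [0.04, 0.999, 0.0, 0.0]
ft_force: [-0.1, -0.2, -1.0]
opening: 0.459
finger_force: 60.4
```

Request:
step_arm(motion=[[[0,0,-0.005,0,0,0,1],[0,0,-0.005,0,0,0,1],[0,0,-0.005,0,0,0,1]]])

```text
time_s: 39.9
ee_pos: [0.6537, 0.2036, 0.056]
eef_rot: [0.04, 0.999, 0.0, 0.0]
ft_force: [-0.1, -0.9, -0.4]
opening: 0.464
finger_force: 60.6
```

Request:
step_arm(motion=[[[0,0,-0.005,0,0,0,1],[0,0,-0.005,0,0,0,1],[0,0,-0.005,0,0,0,1]]])

```text
time_s: 40.2
ee_pos: [0.6537, 0.2037, 0.0559]
eef_rot: [0.04, 0.999, -0.0, 0.0]
ft_force: [-2.4, -0.0, 2.8]
opening: 0.464
finger_force: 60.8
```

Request:
step_arm(motion=[[[0,0,0,0,0,0,0],[0,0,0,0,0,0,-0.4],[0,0,0,0,0,0,-1],[0,0,0,0,0,0,-1],[0,0,0,0,0,0,-1]]])

```text
time_s: 40.7
ee_pos: [0.6536, 0.2036, 0.0551]
eef_rot: [0.04, 0.999, -0.0, -0.0]
ft_force: [-0.6, 0.6, 0.4]
opening: 0.999
finger_force: 0.0
```

Request:
step_arm(motion=[[[0,0,0.15,0,0,0,-1],[0,0,0.35,0,0,0,-1],[0,0,0.6,0,0,0,-1],[0,0,0.8,0,0,0,-1],[0,0,1,0,0,0,-1]]])

```text
time_s: 41.2
ee_pos: [0.6542, 0.2038, 0.1579]
eef_rot: [0.04, 0.999, 0.0, 0.001]
ft_force: [-0.5, 0.3, 1.0]
opening: 1.002
finger_force: 0.0
```

Request:
step_arm(motion=[[[-0.07,-0.2,0.05,0,0,0,-1],[-0.15,-0.4,0.1,0,0,0,-1],[-0.22,-0.6,0.15,0,0,0,-1],[-0.3,-0.8,0.2,0,0,0,-1]]])

```text
time_s: 41.6
ee_pos: [0.6234, 0.1225, 0.1764]
eef_rot: [0.04, 0.999, 0.0, 0.001]
ft_force: [-1.3, 0.2, 0.9]
opening: 0.998
finger_force: 0.0
```

Request:
step_arm(motion=[[[-0.07,-0.25,0,0,0,0,-1],[-0.15,-0.5,0,0,0,0,-1],[-0.22,-0.7,0,0,0,0,-1],[-0.3,-0.95,0,0,0,0,-1]]])

```text
time_s: 42.0
ee_pos: [0.593, 0.0273, 0.1757]
eef_rot: [0.04, 0.999, 0.0, 0.0]
ft_force: [0.2, 1.0, -0.0]
opening: 1.003
finger_force: 0.0
```

Request:
step_arm(motion=[[[-0.07,-0.25,0,0,0,0,-1],[-0.15,-0.5,0,0,0,0,-1],[-0.22,-0.7,0,0,0,0,-1],[-0.3,-0.95,0,0,0,0,-1],[-0.3,-0.95,0,0,0,0,-1]]])

```text
time_s: 42.5
ee_pos: [0.5624, -0.0695, 0.1756]
eef_rot: [0.042, 0.999, -0.001, -0.0]
ft_force: [0.4, 0.3, -0.0]
opening: 1.0
finger_force: 0.0
```

```bash
python3 look.py p4; python3 - <<'E'
from fit import *
S=load("side_p4");c=(.54212,.21497)
u=np.array([np.cos(np.radians(-4.57)),np.sin(np.radians(-4.57))])
for k,p,b in(('hx',(.43,.2235,25),-.1125),('te',(.5046,.2175,85.4),-.0375),('ro',(.5795,.2125,0),.0375),('sq',(.654,.205,85.4),.1125)):
    x,f=fit(k,p,[S],.075); d=x[:2]-c; print(k,x.round(4),"along",(d@u-b).round(4),"across",(d@[-u[1],u[0]]).round(4))
E
```

```text
hx [ 0.4322  0.2249 27.3371] along 0.0021 across 0.0012
te [ 0.5046  0.2182 98.7965] along -0.0002 across 0.0003
ro [ 0.5804  0.2149 -5.7419] along 0.0007 across 0.003
sq [ 0.6541  0.2065 86.0288] along -0.0002 across 0.0005
```

View pics/p4.png

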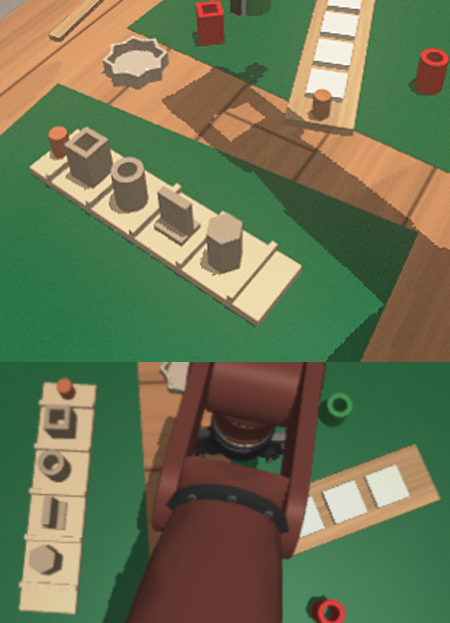

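All four stand upright and centred, running square, round, tee, hex from the post. The dish hasn't moved and the arm is clear.

```bash
python3 -c "
from station import manip
print(manip.job_done())"
```

```text
the job is handed in; nothing more can be done
None
```

The job is handed in: all four pieces stand upright in the setter in the same order from the post (square, round, tee, hex), each within about 3 mm of its bay centre by the side camera, and the dish was not touched.

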